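Stack two loudspeaker motors

TASK

Put together the two loudspeaker motors: on the large yoke thread the large ring magnet over the pole first and then the large steel top plate on top of it, and on the small yoke likewise the small magnet and then the small top plate. Lower each ring until it lies flat in its place rather than dropping it, and let go of everything; leave the screwdriver, the tape measure and the wire spool where they lie.

Things in the scene. Friction and masses are not known exactly. Their poses are not given: they have to be found in the camera images.
- yoke_large: the larger of two loudspeaker yokes. Round black nest fixed to the bench, diameter 84 mm, 10 mm high; on it a dark steel disc, diameter 62 mm, its top (the magnet's seat) 16 mm above the bench; from its centre a bright steel pole, diameter 20 mm, straight up to 38 mm above the bench, then tapering to a 10 mm flat end at 46 mm. Origin on the pole's axis at bench height (underside of the nest); z up
- yoke_small: the smaller of two loudspeaker yokes. Round black nest fixed to the bench, diameter 66 mm, 10 mm high; on it a dark steel disc, diameter 44 mm, its top (the magnet's seat) 16 mm above the bench; from its centre a bright steel pole, diameter 14 mm, straight up to 32 mm above the bench, then tapering to a 6 mm flat end at 40 mm. Origin on the pole's axis at bench height (underside of the nest); z up
- magnet_large: Large ferrite ring magnet (not magnetised): flat round ring, charcoal, outside diameter 62 mm, hole diameter 34 mm, 15 mm thick, about 155 g; loose, lying flat on the bench at the start. Origin at the centre of the ring, at half its thickness; z is the ring's axis; the two faces are alike. Grip it from above across its outside diameter
- magnet_small: Small ferrite ring magnet (not magnetised): flat round ring, charcoal, outside diameter 44 mm, hole diameter 24 mm, 10 mm thick, about 52 g; loose, lying flat on the bench at the start. Origin at the centre of the ring, at half its thickness; z is the ring's axis; the two faces are alike. Grip it from above across its outside diameter
- plate_large: Large steel top plate: flat round ring, bright steel, outside diameter 56 mm, hole diameter 30 mm, 8 mm thick, about 110 g; loose, lying flat on the bench at the start. Origin at the centre of the ring, at half its thickness; z is the ring's axis; the two faces are alike. Grip it from above across its outside diameter
- plate_small: Small steel top plate: flat round ring, bright steel, outside diameter 40 mm, hole diameter 22 mm, 7 mm thick, about 48 g; loose, lying flat on the bench at the start. Origin at the centre of the ring, at half its thickness; z is the ring's axis; the two faces are alike. Grip it from above across its outside diameter
- screwdriver: bystander: screwdriver with a red handle lying on the left, roughly along x, about 200 mm long and 26 mm high. Origin under its middle. Leave alone
- tape_measure: bystander: yellow tape measure lying flat on the right, case 75 x 68 mm, 38 mm high, a steel tongue out of its end. Origin at the centre of its underside. Leave alone
- spool: bystander: spool of bare wire with black flanges standing on end beyond the work, 56 mm diameter, 42 mm high. Origin at the centre of its underside. Leave alone
Mind the look-alikes: they are no part of the job. What is shaped like the magnet_small but pink or turquoise is not meant.

How it is judged:
By the outcome, as a careful person would: the job done as asked, in the order asked, and still so for the second after the job is handed in, with the robot touching nothing.
It also fails if it takes over 109 s, if anything falls off the work surface, if the arm or the gripper's body presses on something with over 40 N, if the wrist force passes 120 N, or if a joint passes its speed limit or range.

ROBOT

A 6-joint arm with a two-finger parallel gripper is mounted at the origin on the work surface. World frame = base frame: x ahead of the robot, y to its left, z up, the work surface at z = 0. Lengths are in mm, angles in rad, forces in N, time in s.
With the tool pointing down it reaches from about 275 to 825 mm from the base axis. Payload 4.9 kg.
Tool frame: the origin (TCP) lies at the very end of the fingers, on their centre line; the grasp point (between the pads) lies 19 mm behind it; z points along the fingers, y is the direction in which the jaws open and shut (so a half turn about z gives the same grasp; the last joint's range is limited). The gripper opens to 85 mm and grips with 20 to 120 N. Pads are 22 mm wide; open, the fingers measure 114 mm over their backs; the gripper's body (76 mm by 85 mm) begins 54 mm behind the grasp point. The pads swing forward as they close: fully open they stand 13 mm farther back than shut.
Start: joints at [-0.134, 0.326, -0.193, 1.052, 0, 1.437], TCP at [550.017, 0.009, 208.581] pointing down, gripper open.
Joint ranges: [-2.65, 2.65], [-0.97, 1.79], [-1.3, 1.35], [-1.93, 2.1], [-1.47, 1.37], [-3.14, 3.14]. Speed limits (rad/s): [2.57, 2.57, 3.14, 3.14, 3.14, 3.14].

INTERFACE

Orientations are given as [roll, pitch, yaw] about the fixed x, y, z axes, in that order (R = Rz(yaw) Ry(pitch) Rx(roll)).
In Python, from bench import bot, solve_ik, imaging gives the robot as it stands. Calls block until the motion is done:
- bot.move_ptp(position, orientation): joint-space move of the TCP to a pose.
- bot.movel(position, rot=None, max_speed=150, threshold=None): straight line of the TCP; rot=None keeps the orientation; max_speed is the mean speed in mm/s. With threshold (N) it stops when the force on the tool has changed by that much, and returns True; else False.
- bot.move_j(angles): joint-space move.
- bot.grip(opening, effort=None): opening from 0.0 (shut) to 1.0 (fully open); effort is the grip in N (None keeps the last); returns when the fingers have stopped.
- bot.dwell(seconds).
- solve_ik(position, orientation): joint angles nearest the present ones, or None.
- bot.get_state(): the state.
- imaging.capture(name): name is "scene" or "side" or "wrist"; returns the picture (400x640x3 uint8, blue, green, red); there is no depth.
- imaging.camera_model(name): a dict with "K" (3x3 intrinsics, pixels), "position" and "rotation" of the camera in the world. Camera axes: x right, y up, looking along -z (the intrinsics and any distortion apply to the point x, -y, -z); pixel columns grow to the right and rows downward; lengths in mm; the calibration is good to about 2 mm. A picture is of the moment at which its call begins: read the wrist's pose just before it. camera_model takes no time and is no camera call; for the wrist camera it gives the pose at the moment of the call.
A pose or a line that the arm cannot do raises bot.IKError and nothing moves.
- bot.sign_off(): hands the job in, once; it reports no verdict.
The state is a dict: "t": time; "qpos": joint angles; "joint_velocities": joint speeds; "effort": joint torques, N m; "tcp_pos": TCP position; "orientation": TCP orientation; "contact_force": force on the tool from outside, world axes, zero at the start; "wrist_torque": the same for the moment, N m; "opening": opening from 0.0 (shut) to 1.0 (fully open).
Only numpy, scipy, OpenCV 4.12 (cv2) and the standard library are available. Lean on these libraries where they do the work, as an engineer would, in place of code of your own. Each camera call takes 0.05 s, during which the arm holds its last target. There are 200 camera calls.

## Working session

There is one attempt and no reset: what is moved stays moved. The work goes in short steps, each a Python script; the robot and the scene stay as the last script left them, time stands still between calls to the robot, and variables do not carry over. Pictures are saved under pics/ and viewed, about 12 in all and at most 16, crops included, and the job is handed in when it is done.

```bash
ls; mkdir -p pics; python3 - <<'E'
from bench import bot, imaging
import cv2
for n in ("scene","side","wrist"):
    m=imaging.camera_model(n); print(n,{k:(v.round(3).tolist() if hasattr(v,'round') else v) for k,v in m.items()})
    cv2.imwrite(f"pics/{n}0.png",imaging.capture(n))
s=bot.get_state(); print(s)
E
```

```text
pics
scene {'K': [[458.824, 0.0, 322.279], [0.0, 458.824, 199.314], [0.0, 0.0, 1.0]], 'position': [1175.34, 337.101, 1090.357], 'rotation': [0.547, 0.009, 2.092]}
side {'K': [[375.44, 0.0, 315.398], [0.0, 375.44, 197.303], [0.0, 0.0, 1.0]], 'position': [253.574, -591.407, 839.687], 'rotation': [0.722, 0.012, -0.561]}
wrist {'K': [[308.305, 0.0, 322.339], [0.0, 308.305, 202.726], [0.0, 0.0, 1.0]], 'position': [551.17, 72.19, 372.626], 'rotation': [-0.289, 0.0, -0.0]}
{'t': 0.15, 'qpos': array([-1.34194081e-01,  3.26756843e-01, -1.93322971e-01,  1.05201765e+00,
       -3.42709108e-06,  1.43663870e+00]), 'joint_velocities': array([ 1.17405159e-04, -3.18285731e-03,  4.96942988e-03,  8.61944707e-05,
        6.79088203e-04,  4.05218362e-04]), 'effort': array([ 1.04211274e-03, -4.43704247e+01,  2.62664723e+01,  1.04285317e-02,
       -1.23322516e-04, -3.51401161e-05]), 'tcp_pos': array([5.49539679e+02, 7.57252163e-02, 2.08002738e+02]), 'orientation': array([-3.14030275e+00, -1.70638024e-04,  1.57075976e+00]), 'contact_force': array([-0.13895367,  0.72753597, -0.20104595]), 'wrist_torque': array([ 0.01505482, -0.04044703, -0.03199986]), 'opening': 1.001075595561685}
```

View pics/scene0.png

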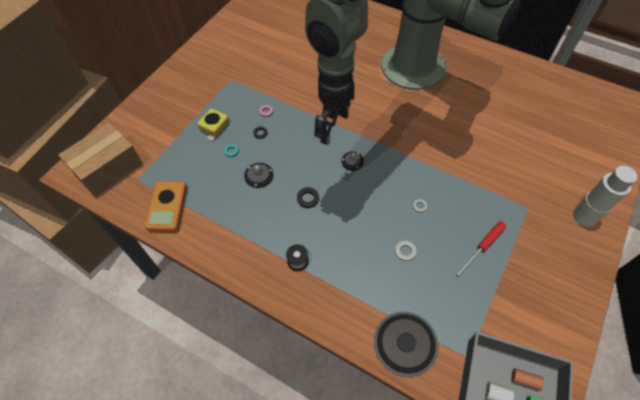

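View pics/wrist0.png

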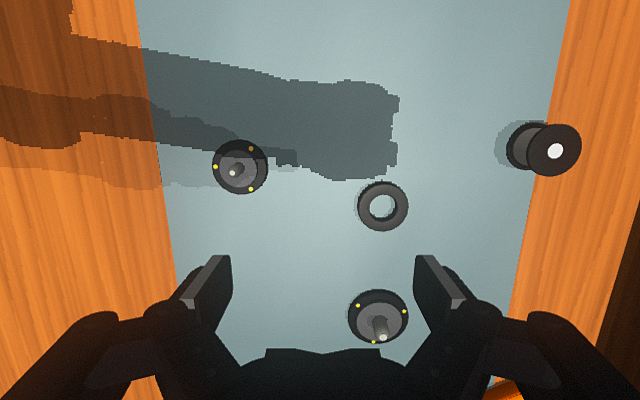

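Candidates in the scene image:
- Small magnet: charcoal ring at (260,132). Look-alikes to reject are pink at (265,110) and turquoise at (231,150).
- Large magnet: (308,197). The spool at (297,257) is not it.
- Plates: small (420,205), large (405,250).
- Yokes: large (258,174), small (352,160).

The wrist view shows the small yoke at (240,167), the large magnet at (383,206) and the large yoke at (378,316).

```bash
cat > h.py <<'E'
from bench import bot, solve_ik, imaging
import numpy as np, cv2
from scipy.spatial.transform import Rotation as Rn
def ground(m,px,z):
    px=np.atleast_2d(np.asarray(px,float))
    c=np.c_[(px[:,0]-m["K"][0,2])/m["K"][0,0],-(px[:,1]-m["K"][1,2])/m["K"][1,1],-np.ones(len(px))]
    d=c@Rn.from_euler("xyz",m["rotation"]).as_matrix().T
    p=np.asarray(m["position"],float)
    return (p+d*((z-p[2])/d[:,2])[:,None])[:,:2]
def project(m,P):
    c=(np.atleast_2d(P)-m["position"])@Rn.from_euler("xyz",m["rotation"]).as_matrix()
    return np.c_[m["K"][0,2]+m["K"][0,0]*c[:,0]/-c[:,2], m["K"][1,2]-m["K"][1,1]*c[:,1]/-c[:,2]]
E
python3 - <<'E'
from h import *
m=imaging.camera_model("scene")
for k,v in dict(mL=(308,197,15),mS=(260,132,10),pS=(420,205,7),pL=(405,250,8),yL=(258,176,10),yS=(352,161,10),pink=(265,110,10),turq=(231,150,10),spool=(297,262,20),tape=(212,122,20),sd=(482,248,10)).items(): print(k,ground(m,v[:2],v[2]).round(0)[0])
w=imaging.camera_model("wrist")
for k,v in dict(mL=(383,206,15),yL=(378,316,10),yS=(240,167,10)).items(): print("w",k,ground(w,v[:2],v[2]).round(0)[0])
print("tcp px",project(w,[[550,0,208],[550,0,0]]))
im=cv2.imread("pics/scene0.png"); cv2.imwrite("pics/crop1.png",cv2.resize(im[90:220,200:330],None,fx=4,fy=4,interpolation=cv2.INTER_CUBIC))
E
```

```text
mL [625. -35.]
mS [ 496. -282.]
pS [492. 242.]
pL [636. 263.]
yL [ 633. -197.]
yS [454.  12.]
pink [ 414. -318.]
turq [ 595. -318.]
spool [807.  41.]
tape [ 541. -426.]
sd [534. 433.]
w mL [625. -38.]
w yL [ 628. -198.]
w yS [453.   9.]
tcp px [[320.29792135 241.17948332]
 [321.41488502 172.53250139]]
```

View pics/crop1.png

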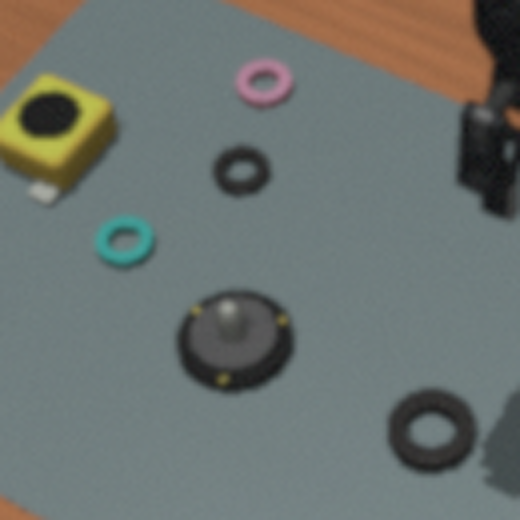

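Crop check: the charcoal ring at crop (241,171) is the small magnet, clearly different from the pink (265,82) and turquoise (125,240) rings. Next I'll hover over the large yoke and the large magnet for a close look.

```bash
cat >> h.py <<'E'
DOWN=[np.pi,0,np.pi/2]
def hover(xy,z): bot.move_ptp([xy[0],xy[1],z],DOWN)
def look(tag,xy,z,r,bright=False):
    """wrist crop around the expected spot; returns centre (xy at height z) of outer contour"""
    m=imaging.camera_model("wrist"); im=imaging.capture("wrist"); cv2.imwrite(f"pics/{tag}.png",im)
    u,v=project(m,[[xy[0],xy[1],z]])[0]; s=308*r/(m["position"][2]-z); w=int(s*1.45)
    x0,y0=max(int(u)-w,0),max(int(v)-w,0); g=cv2.cvtColor(im,cv2.COLOR_BGR2GRAY)[y0:y0+2*w,x0:x0+2*w]
    t,b=cv2.threshold(cv2.GaussianBlur(g,(3,3),0),0,255,cv2.THRESH_OTSU+(0 if bright else cv2.THRESH_BINARY_INV))
    cs,_=cv2.findContours(b,cv2.RETR_EXTERNAL,cv2.CHAIN_APPROX_NONE); c=max(cs,key=cv2.contourArea)
    e=cv2.fitEllipse(c); p=(e[0][0]+x0,e[0][1]+y0); q=ground(m,p,z)[0]
    vis=cv2.cvtColor(g,cv2.COLOR_GRAY2BGR); cv2.ellipse(vis,e,(0,0,255),1)
    cv2.imwrite(f"pics/{tag}_c.png",cv2.resize(vis,(300,300)))
    print(tag,"px",np.round(p,1),"axes",np.round(e[1],1),"expected",round(2*s,1),"xy",q.round(1),"thr",t); return q
def T(): return round(bot.get_state()["t"],1)
E
python3 - <<'E'
from h import *
hover((629,-198),180); print(T()); look("yL1",(629,-198),10,42); print(bot.get_state()["tcp_pos"])
hover((625,-37),130); print(T()); look("mL1",(625,-37),15,31); print(bot.get_state()["tcp_pos"])
cv2.imwrite("pics/mont1.png",np.hstack([cv2.imread("pics/yL1_c.png"),cv2.imread("pics/mL1_c.png")]))
E
```

```text
1.0
yL1 px [323.1 163.3] axes [103.3 114.3] expected 77.3 xy [ 631.1 -179.1] thr 124.0
[ 628.75338211 -196.2477677   180.38776308]
1.8
mL1 px [320.6 176.4] axes [ 88.6 102.7] expected 68.1 xy [625.7 -22.4] thr 139.0
[625.79644459 -37.47272544 131.05189748]
```

View pics/mont1.png

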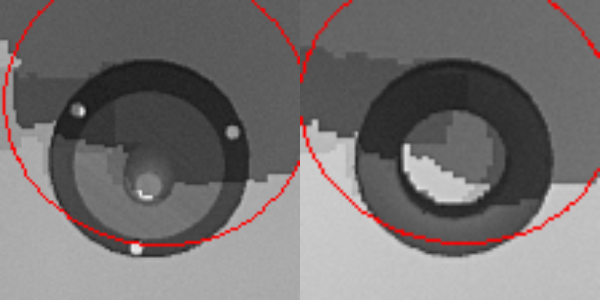

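The large yoke is at crop (149,158) and the magnet at (455,158). The shadow upset the threshold, so I'm switching to a circle search at the known radius.

```bash
cat >> h.py <<'E'
def circle(tag,im,m,xy,z,r):
    u,v=project(m,[[xy[0],xy[1],z]])[0]; s=308.3*r/(m["position"][2]-z); w=int(s*1.5); k=4
    x0,y0=max(int(u)-w,0),max(int(v)-w,0)
    g=cv2.resize(cv2.cvtColor(im,cv2.COLOR_BGR2GRAY)[y0:y0+2*w,x0:x0+2*w],None,fx=k,fy=k,interpolation=cv2.INTER_CUBIC)
    c=cv2.HoughCircles(cv2.GaussianBlur(g,(9,9),0),cv2.HOUGH_GRADIENT,1,1000,param1=60,param2=10,minRadius=int(s*k*.95),maxRadius=int(s*k*1.06))[0][0]
    p=(x0+(c[0]+.5)/k-.5,y0+(c[1]+.5)/k-.5); q=ground(m,p,z)[0]
    vis=cv2.cvtColor(g,cv2.COLOR_GRAY2BGR); cv2.circle(vis,(int(c[0]),int(c[1])),int(c[2]),(0,0,255),2); cv2.circle(vis,(int(c[0]),int(c[1])),3,(0,0,255),-1)
    cv2.imwrite(f"pics/{tag}_c.png",cv2.resize(vis,(300,300)))
    print(tag,"px",np.round(p,1),"r",round(c[2]/k,1),"expected",round(s,1),"xy",q.round(1)); return q
def look(tag,xy,z,r):
    m=imaging.camera_model("wrist"); im=imaging.capture("wrist"); cv2.imwrite(f"pics/{tag}.png",im)
    return circle(tag,im,m,xy,z,r)
E
python3 - <<'E'
from h import *
m=imaging.camera_model("wrist"); t=bot.get_state()["tcp_pos"]; print(m["position"]-t,m["rotation"],bot.get_state()["opening"])
circle("mL2",cv2.imread("pics/mL1.png"),m,(625,-37),15,31)
off=m["position"]-t; m["position"]=off+[628.75,-196.25,180.4]
circle("yL2",cv2.imread("pics/yL1.png"),m,(629,-198),10,42)
look("mL3",(625,-37),15,31)
cv2.imwrite("pics/mont2.png",np.hstack([cv2.imread(f"pics/{x}_c.png") for x in("yL2","mL2")]))
E
```

```text
[  1.15788414  72.29639118 164.66057914] [-2.90068814e-01 -3.02074967e-03  6.35650420e-05] 1.0027172681598946
mL2 px [319.5 193.2] r 32.5 expected 34.0 xy [625.1 -39.7]
yL2 px [320.  183.2] r 37.4 expected 38.6 xy [ 628.3 -201.3]
mL3 px [319.2 192. ] r 32.4 expected 34.0 xy [624.9 -38.4]
```

View pics/mont2.png

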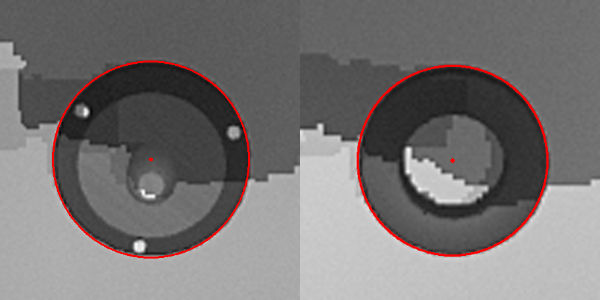

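The circles fit both parts. Measured positions are about (625,-38.6) for the large magnet and (628.3,-201) for the large yoke. Now I'll pick up the large magnet, touching the bench to find the fingertip height.

```bash
cat >> h.py <<'E'
def back(w): h=w/2; return 75.9-np.sqrt(75.9**2-h*h)
def pick(tag,xy,od,th,pre,clear=1.5,effort=40):
    bot.grip(pre); bot.movel([xy[0],xy[1],35],max_speed=150)
    hit=bot.movel([xy[0],xy[1],-16],max_speed=25,threshold=5)
    z=bot.get_state()["tcp_pos"][2]
    zg=z+clear+back(85*pre)-back(od)*0 - back(od)
    bot.movel([xy[0],xy[1],zg],max_speed=30); bot.grip(0.0,effort); bot.dwell(.2)
    s=bot.get_state(); print("hit",hit,"touch z",round(z,1),"zg",s["tcp_pos"].round(1),"opening",round(s["opening"],3),"expect",round(od/85,3))
    zg=s["tcp_pos"][2]
    bot.movel([xy[0],xy[1],zg+60],max_speed=120); bot.dwell(.3)
    s=bot.get_state(); print("t",T(),"F",s["contact_force"].round(1),"opening",round(s["opening"],3),s["tcp_pos"].round(1))
    q=look(tag,xy,s["tcp_pos"][2]-zg+th,od/2); print("held offset",(q-s["tcp_pos"][:2]).round(1)); return zg
E
sed -i 's/-back(od)\*0 - back(od)/-back(od)/' h.py
python3 - <<'E'
from h import *
pick("mLheld",(625,-38.6),62,15,.9)
im=cv2.imread("pics/mLheld.png"); c=cv2.resize(cv2.imread("pics/mLheld_c.png"),(400,400)); cv2.imwrite("pics/v1.png",np.hstack([im[:,100:540],c]))
E
```

```text
hit False touch z -15.9 zg [630.3 -39.2  -7.6] opening 0.005 expect 0.729
t 7.3 F [0.  1.  0.1] opening 0.001 [624.4 -38.5  51.5]
mLheld px [328.2 203.5] r 70.2 expected 67.2 xy [629.  -9.]
held offset [ 4.5 29.5]
```

View pics/v1.png

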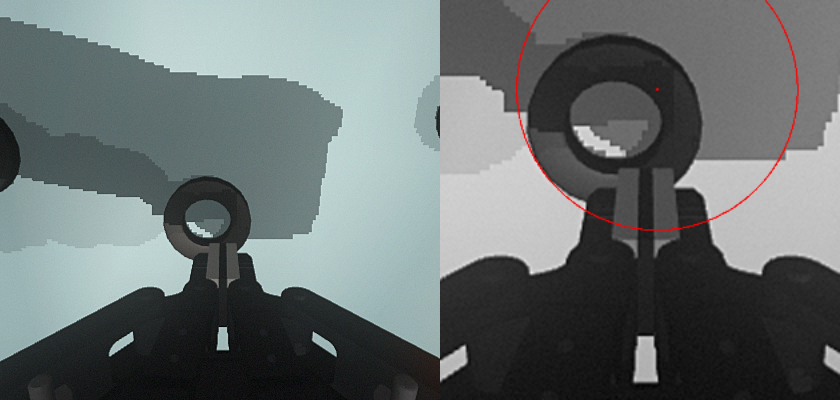

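The grasp missed. The fingers are shut at about (322,245) and the magnet sits free beside them at (307,218). I need to see why before trying again.

```bash
python3 - <<'E'
from h import *
m=imaging.camera_model("wrist"); s=bot.get_state()
print(s["tcp_pos"],s["orientation"],m["position"],m["rotation"],s["qpos"])
print("magnet", ground(m,(307,217),15), "tcp px",project(m,[s["tcp_pos"]]))
im=imaging.capture("side"); ms=imaging.camera_model("side")
p=project(ms,[s["tcp_pos"],[625,-38,0]]); print("side tcp px",p)
a,b=p[0].astype(int); x0=max(a-100,0);y0=max(b-100,0)
c=im[y0:y0+170,x0:x0+200].copy(); cv2.circle(c,(a-x0,b-y0),1,(0,0,255),-1)
i2=imaging.capture("scene"); p=project(imaging.camera_model("scene"),[s["tcp_pos"]])[0].astype(int); d=i2[p[1]-85:p[1]+85,p[0]-100:p[0]+100].copy(); cv2.circle(d,(100,85),1,(0,0,255),-1)
cv2.imwrite("pics/side1.png",cv2.resize(np.hstack([c,d]),None,fx=2,fy=2,interpolation=cv2.INTER_CUBIC)); print(x0,y0)
E
```

```text
[624.5916747  -38.51788229  51.71620411] [-3.14053745e+00 -2.22498320e-04  1.57080763e+00] [626.24667134  33.56919027 216.48631208] [-2.88917050e-01 -6.63541162e-05 -2.58096161e-05] [-1.79493341e-01  6.00012192e-01 -1.81819213e-01  7.90042899e-01
  3.05242921e-05  1.39129155e+00]
magnet [[615.65459041 -36.61284334]] tcp px [[319.46422353 240.99511426]]
side tcp px [[326.02189336 205.00932603]
 [325.86691007 216.5439902 ]]
226 105
```

View pics/side1.png

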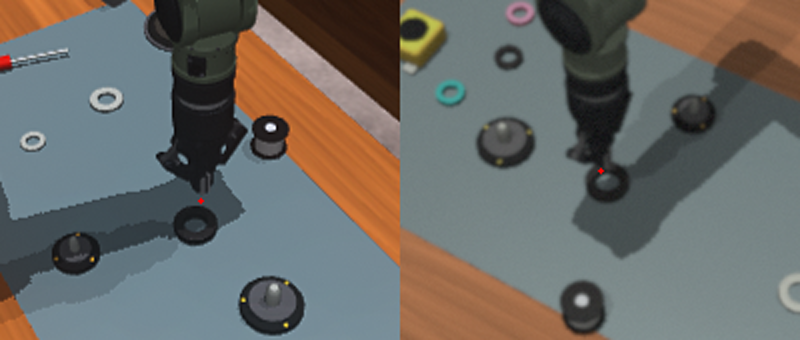

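The side view puts the real fingertips about 12–14 mm above the stated TCP (tip at (203,188), TCP dot at (201,200)). The jaws therefore only caught the magnet's top edge and slipped off. The magnet now lies flat at (615.7,-36.6). I'll retry and go down until the tips really touch the bench.

```bash
sed -i 's/,-16\],max_speed=25,threshold=5/,-40],max_speed=25,threshold=5/; s/bot.grip(pre); bot.movel/bot.grip(pre); bot.movel([xy[0],xy[1],80]); bot.movel/' h.py
python3 - <<'E'
from h import *
bot.grip(.9); hover((615.7,-37),130); bot.dwell(.3); q=look("mL4",(615.7,-37),15,31)
b=pick("mLheld2",q,62,15,.9)
im=cv2.imread("pics/mLheld2.png"); c=cv2.resize(cv2.imread("pics/mLheld2_c.png"),(400,400)); cv2.imwrite("pics/v2.png",np.hstack([im[:,120:520],c]))
E
```

```text
mL4 px [321.2 193. ] r 33.3 expected 34.3 xy [615.3 -38. ]
hit True touch z -32.6 zg [615.2 -38.  -27.1] opening 0.695 expect 0.729
t 14.3 F [-0.1  0.2 -2. ] opening 0.701 [614.7 -37.9  32.1]
mLheld2 px [322.5 263. ] r 76.8 expected 77.9 xy [616.5 -30. ]
held offset [1.8 7.9]
```

View pics/v2.png

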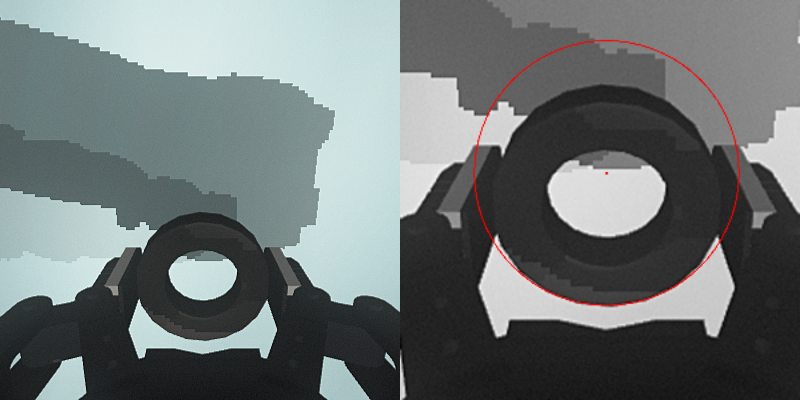

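It's held: opening 0.70, weight about 2 N. The ring's apparent size suggests it may hang lower than I assumed. I'll carry it high above the yoke and check its height and centring with the side and scene cameras.

```bash
python3 - <<'E'
from h import *
m=imaging.camera_model("wrist")
for z in (50,60,74): print(z,ground(m,(322.5,275.8),z)-bot.get_state()["tcp_pos"][:2])
bot.movel([615,-38,75],max_speed=150); bot.movel([628.3,-201,75],max_speed=150); bot.dwell(.3)
s=bot.get_state(); t=s["tcp_pos"]; print(t,s["opening"],T())
out=[]
for n in("side","scene"):
    im=imaging.capture(n); mm=imaging.camera_model(n)
    P=[[t[0],t[1],t[2]+27+15],[t[0],t[1],t[2]+27]]
    p=project(mm,P); a,b=p[0].astype(int); c=cv2.resize(im[b-50:b+50,a-50:a+50],None,fx=4,fy=4,interpolation=cv2.INTER_CUBIC)
    th=np.linspace(0,2*np.pi,40)
    for h in (0,15):
        e=project(mm,np.c_[t[0]+31*np.cos(th),t[1]+31*np.sin(th),np.full(40,t[2]+27+h)])
        for q in e: cv2.circle(c,tuple(((q-[a-50,b-50])*4+1.5).astype(int)),1,(0,0,255) if h else (0,255,0),-1)
    out.append(c)
cv2.imwrite("pics/v3.png",np.hstack(out))
E
```

```text
50 [[  1.77640983 -12.3854784 ]]
60 [[ 1.78837587 -6.6427347 ]]
74 [[1.80512831 1.39710646]]
[ 628.40093508 -200.41094108   75.12045056] 0.6968153077551579 16.3
```

View pics/v3.png

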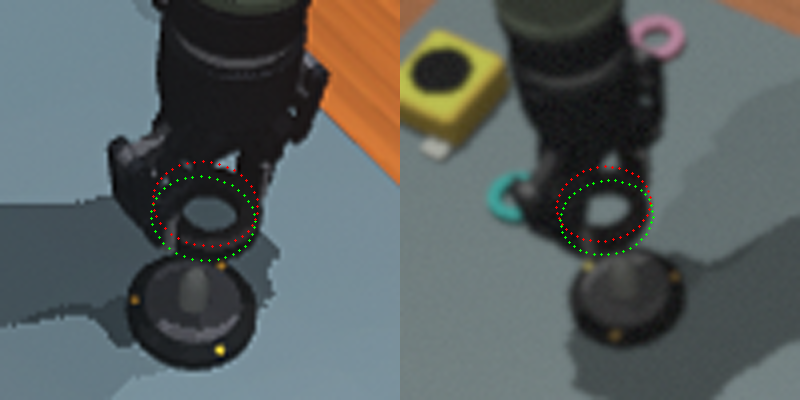

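The predicted ring outline (green/red) matches the held ring in both views, so the heights are right and it's centred over the pole. Lowering it now.

```bash
cat >> h.py <<'E'
def place(x,y,zexp,rel):
    """lower until contact near TCP z=zexp, release, rise"""
    z0=bot.get_state()["tcp_pos"][2]
    bot.movel([x,y,z0],max_speed=60)
    h=bot.movel([x,y,zexp+5],max_speed=60,threshold=12); print("early hit",h)
    if h: return
    h=bot.movel([x,y,zexp-3],max_speed=12,threshold=4); s=bot.get_state()
    print("contact",h,"z",s["tcp_pos"].round(1),"exp",round(zexp,1),"F",s["contact_force"].round(1))
    bot.grip(rel); bot.dwell(.2); bot.movel([x,y,zexp+70],max_speed=120); print("t",T())
E
python3 - <<'E'
from h import *
place(628,-202,-27.1+16,.88)
hover((628.3,-201),180); bot.dwell(.3); look("yLm",(628.3,-201),31,31); look("yL9",(628.3,-201),10,42)
cv2.imwrite("pics/v4.png",np.hstack([cv2.imread(f"pics/{x}_c.png") for x in("yLm","yL9")]))
E
```

```text
early hit False
contact True z [ 628.1 -202.   -11.1] exp -11.1 F [0.2 0.2 5.4]
t 19.9
yLm px [321. 186.] r 31.6 expected 30.6 xy [ 627.5 -203. ]
yL9 px [321.2 180. ] r 37.6 expected 38.8 xy [ 627.9 -201.4]
```

View pics/v4.png

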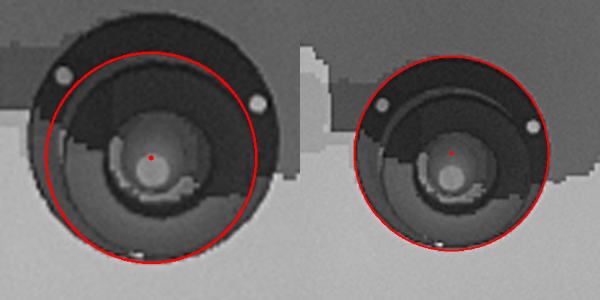

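Contact came at exactly the expected height, so the large magnet is flat on its seat and centred around the pole (pole (152,160), ring centre (150,157) in the left crop). Next is the large plate.

```bash
python3 - <<'E'
import re
s=open("h.py").read()
s=s.replace('    q=look(tag,xy,s["tcp_pos"][2]-zg+th,od/2); print("held offset",(q-s["tcp_pos"][:2]).round(1)); return zg','    return zg if abs(s["opening"]*88.3-od)<4 else None')
open("h.py","w").write(s)
E
python3 - <<'E'
from h import *
bot.grip(.8)
hover((636,263),130); bot.dwell(.3); q=look("pL1",(636,263),8,28)
hover(q,130); bot.dwell(.2); q=look("pL2",q,8,28)
zg=pick("",q,56,8,.8,clear=2)
open("zg","w").write(str(zg))
cv2.imwrite("pics/t.png",cv2.imread("pics/pL2_c.png")); cv2.imwrite("pics/held.png",imaging.capture("wrist"))
cv2.imwrite("pics/v5.png",np.hstack([cv2.resize(cv2.imread("pics/pL2_c.png"),(300,300)),cv2.imread("pics/held.png")[100:400,120:520]]))
E
```

```text
pL1 px [320.8 191.2] r 29.0 expected 30.1 xy [636.6 260.6]
pL2 px [321.  187.2] r 28.6 expected 30.1 xy [637.1 262.9]
hit True touch z -29.8 zg [637.1 262.9 -24.6] opening 0.631 expect 0.659
t 28.8 F [ 0.   1.2 -1.1] opening 0.628 [636.6 262.8  34.5]
```

View pics/v5.png

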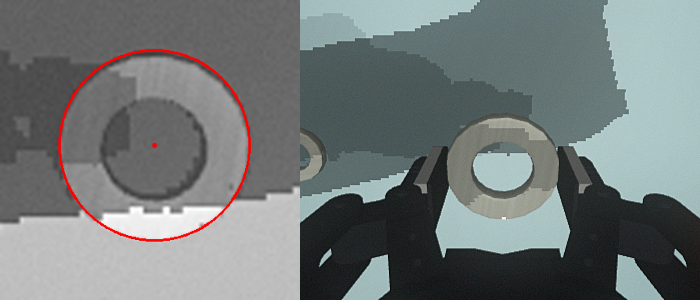

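The large plate is gripped level and centred. I'll place it and check from above, and use the same trip to look at the small magnet.

```bash
python3 - <<'E'
from h import *
zg=float(open("zg").read())
t=bot.get_state()["tcp_pos"]; bot.movel([t[0],t[1],zg+80]); bot.movel([628,-201.3,zg+80],max_speed=250); bot.dwell(.3)
place(628,-201.3,zg+31,.8)
hover((628.3,-201),180); bot.dwell(.3); look("yLp",(628.3,-201),39,28)
bot.grip(.62); hover((496,-282),130); bot.dwell(.3); q=look("mS1",(496,-282),10,22); hover(q,130); bot.dwell(.2); q=look("mS2",q,10,22)
cv2.imwrite("pics/v6.png",np.hstack([cv2.imread(f"pics/{x}_c.png") for x in("yLp","mS2")]))
E
```

```text
early hit False
contact True z [ 628.2 -201.3    6.4] exp 6.4 F [0.2 0.2 4.4]
t 34.3
yLp px [323.2 187.5] r 27.1 expected 28.4 xy [ 629.8 -202.6]
mS1 px [318.8 193.5] r 22.6 expected 23.8 xy [ 495.6 -285.1]
mS2 px [320.8 190. ] r 22.7 expected 23.8 xy [ 495.8 -285. ]
```

View pics/v6.png

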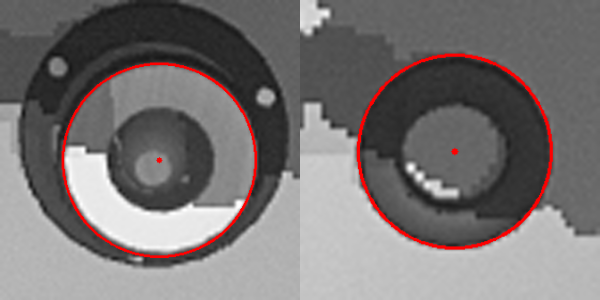

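The large motor is done: contact was at the expected height and the pole is centred in the plate. Now I'll measure the small yoke, then pick and place the small magnet.

```bash
python3 - <<'E'
from h import *
hover((453,10),180); bot.dwell(.3); y=look("yS1",(453,10),10,33); hover(y,180); bot.dwell(.3); y=look("yS2",y,10,33)
np.save("yS.npy",y)
hover((495.7,-285),100)
zg=pick("",(495.7,-285),44,10,.64,clear=1.5)
print(zg); open("zg","w").write(str(zg))
cv2.imwrite("pics/held2.png",imaging.capture("wrist"))
cv2.imwrite("pics/v7.png",np.hstack([cv2.imread("pics/yS2_c.png"),cv2.imread("pics/held2.png")[100:400,120:520]]))
E
```

```text
yS1 px [319.8 178.8] r 29.5 expected 30.4 xy [452.1   9.6]
yS2 px [320.2 179.2] r 29.3 expected 30.4 xy [451.6   9.4]
hit True touch z -26.6 zg [ 495.8 -285.1  -23.1] opening 0.488 expect 0.518
t 45.1 F [-0.6 -0.4  0. ] opening 0.481 [ 495.3 -284.7   36.2]
-23.10991283850808
```

View pics/v7.png

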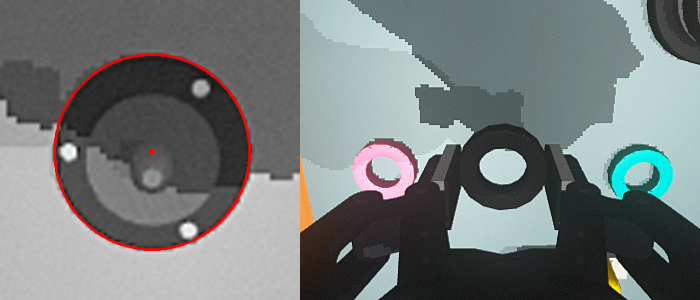

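The small charcoal magnet is held, and the small yoke is at (451.9,9.5). I'll place the magnet, then look at it and at the small plate.

```bash
python3 - <<'E'
from h import *
zg=float(open("zg").read()); y=(451.9,9.5)
t=bot.get_state()["tcp_pos"]; bot.movel([t[0],t[1],zg+80]); bot.movel([*y,zg+80],max_speed=250); bot.dwell(.3)
place(*y,zg+16,.64)
hover(y,180); bot.dwell(.3); look("ySm",y,26,22)
hover((492,242),130); bot.dwell(.3); q=look("pS1",(492,242),7,20); hover(q,130); bot.dwell(.3); q=look("pS2",q,7,20)
zg=pick("",q,40,7,.6,clear=2)
print(zg); open("zg","w").write(str(zg))
cv2.imwrite("pics/v8.png",np.hstack([cv2.imread(f"pics/{x}_c.png") for x in("ySm","pS2")]+[imaging.capture("wrist")[100:400,220:420]]))
E
```

```text
early hit False
contact True z [452.1   9.5  -7.1] exp -7.1 F [-0.7 -0.5  5.6]
t 50.2
ySm px [326.5 174.2] r 22.4 expected 21.4 xy [456.8  18.4]
pS1 px [322.2 189.8] r 20.4 expected 21.4 xy [494.2 240.5]
pS2 px [319.8 191.8] r 20.9 expected 21.4 xy [493.4 238.1]
hit True touch z -25.9 zg [493.4 238.1 -21.7] opening 0.436 expect 0.471
t 58.0 F [ 0.8  0.4 -1. ] opening 0.432 [492.9 237.9  37.5]
-21.741829781522906
```

View pics/v8.png

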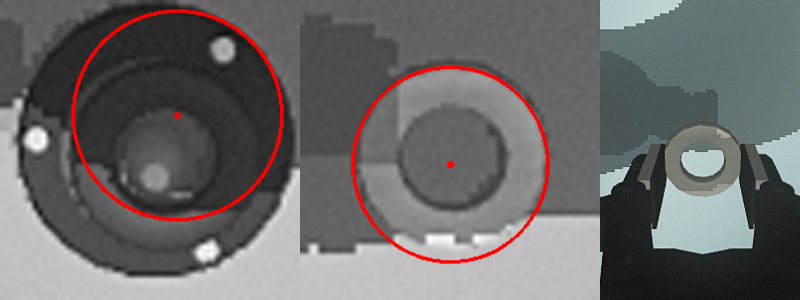

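The small magnet went down at the expected height and its hole surrounds the pole. The fitted circle there is wrong, but the ring itself spans about (70–260, 55–250) in the crop. The small plate's fit was about 2.5 mm low (true centre about (452,152), fitted (450,164)). So the plate sits about +2.5 mm in y in the jaws, and I'll offset for that.

```bash
python3 - <<'E'
from h import *
zg=float(open("zg").read()); y=(451.9,7.1)
t=bot.get_state()["tcp_pos"]; bot.movel([t[0],t[1],zg+80]); bot.movel([*y,zg+80],max_speed=250); bot.dwell(.3)
place(*y,zg+26,.58)
hover((451.9,9.5),160); bot.dwell(.3); look("ySp",(451.9,9.5),33,20)
bot.move_ptp([450,-150,230],DOWN); bot.dwell(.3); print(T())
out=[cv2.resize(cv2.imread("pics/ySp_c.png"),(260,260))]
m=imaging.camera_model("side"); im=imaging.capture("side")
for P in ([452,9.5,25],[628.3,-201,25]):
    a,b=project(m,[P])[0].astype(int); out.append(cv2.resize(im[b-32:b+33,a-32:a+33],(260,260),interpolation=cv2.INTER_CUBIC))
cv2.imwrite("pics/v9.png",np.hstack(out)); cv2.imwrite("pics/sceneF.png",imaging.capture("scene"))
E
```

```text
early hit False
contact True z [452.1   7.1   4.3] exp 4.3 F [-0.9  0.7  4.6]
t 62.6
ySp px [324.  190.5] r 20.3 expected 21.2 xy [454.    7.8]
64.4
```

View pics/v9.png

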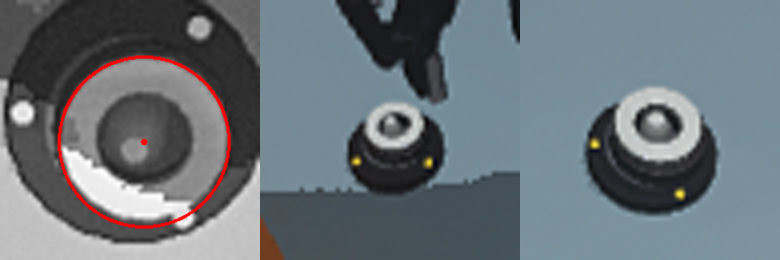

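View pics/sceneF.png

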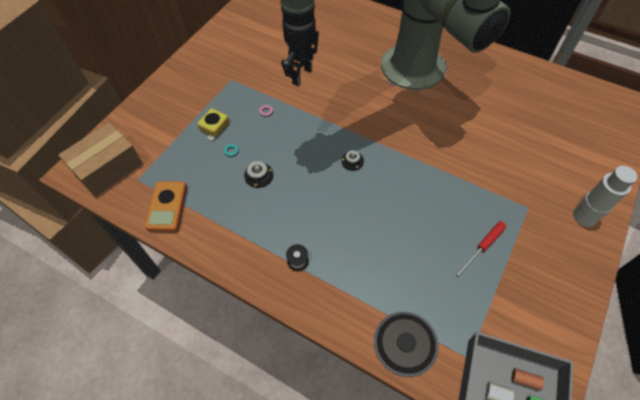

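Both motors are assembled, with the plates flat at (352,157) and (257,170). The screwdriver, tape measure, spool and look-alike rings haven't moved, and the gripper is clear. Handing in.

```bash
python3 -c "
from bench import bot
bot.sign_off(); print(bot.get_state()['t'])"
```

```text
the job is handed in; nothing more can be done
the job is handed in; nothing more can be done
```

Both motors are assembled and the job was handed in at about 64 s: on each yoke the magnet went on first, then the top plate. I lowered each ring onto its seat, stopped on light contact (about 5 N), and released it there.

**Last checks:**
- All four rings made contact at the height expected for lying flat.
- The final pictures show both plates level around their poles, within about 2 mm of centre.
- The gripper is clear. The screwdriver, tape measure, spool and the pink and turquoise rings are where they were at the start.

**What went wrong or disagreed:**
- **First grasp slipped:** the fingertips sit well above the stated TCP, by roughly 22 mm as measured by touch. The jaws slid off the large magnet and pushed it about 9 mm, still flat. I then used the bench touch to set the height of every pick-up.
- **Two circle fits were off:** the fit on the seated small magnet was wrong, so I judged it by eye and by contact height. The fit on the small plate was about 2.5 mm out, and I corrected for that when placing it.

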